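# Set the length stop to a sample offcut and clamp it

### The arm

A 7-joint arm with a two-finger parallel gripper is mounted at the origin on the work surface. World frame = base frame: x ahead of the robot, y to its left, z up, the work surface at z = 0. Lengths are in m, angles in rad, forces in N, time in s.
With the tool pointing down it reaches from about 0.4 to 0.875 m from the base axis. Payload 6.5 kg.
Tool frame: the origin (TCP) lies midway between the tips of the shut fingers; the grasp point (between the pads) lies manip.grip_point_offset behind it (manip.grip_point_offset is the distance from the TCP to the grasp point, in m); z points along the fingers, y is the direction in which the jaws open and shut (so a half turn about z gives the same grasp; the last joint's range is limited). The gripper opens to 88 mm and grips with 3 to 60 N. Pads are 18 mm wide; open, the fingers measure 123 mm over their backs; the gripper's body (75 mm by 187 mm) begins 45 mm behind the grasp point.
Start: joints at [-0.066, 0.536, -0.004, 1.538, 0.003, 1.067, -0.071], TCP at [0.65, 0, 0.239] pointing down, gripper open.
Joint ranges: [-2.7, 2.7], [-0.37, 2.16], [-1.27, 1.26], [0.24, 2.4], [-1.31, 4.45], [0.19, 1.91], [-2.76, 2.76]. Speed limits (rad/s): [2.39, 2.39, 3.14, 3.14, 3.14, 3.14, 3.14].

### API

Orientations are given as a unit quaternion [x, y, z, w].
In Python, from bench import manip, imaging, job gives the robot as it stands.
- The arm moves only by the tool servo_tool, never from a script. Its argument "targets" is a list of rows, each an object with "jaw": the closure, from 0 (fully open) to 1 (shut); "translation": the shift along the tool's x, y, z in mm, a list of three; "turn": the turn, a rotation vector about the tool's x, y, z in degrees, a list of three. In form: [{"jaw": jaw, "translation": [x, y, z], "turn": [ax, ay, az]}, ...]. A call has 1 to 10 rows; each row is the pose to reach, as a shift and turn from the pose commanded when the call began, along the tool's axes at that moment; what a row does not reach only later rows make up. A row lasts 1/8 s, in which the tool goes at most 62.5 mm and 10.7 degrees, less where a joint would pass 70% of its speed; a pose out of reach is approached as far as the arm can. A call with a gripper value outside its range is refused whole. The fingers move at their own pace and stop on an object; the grip force is fixed at half the most. Time passes only in rows, so rows that repeat a pose let the fingers close. It gives the time, the measured TCP pose, the force and the opening at its end, in the units of the state.
- manip.get_state(): the state, without advancing time (a new reading comes with each control period).
- imaging.get_image(name): name is "scene" or "side" or "wrist"; returns a dict with "color" (400x640x3 uint8, red, green, blue), "intrinsics" (3x3 intrinsics, pixels), "k1" (the pictures are not rectified: a ray, as slopes to the right and down, at radius r is drawn at 1 + k1 r^2 times it, then the intrinsics apply), "R" (3x3) and "t" (3): a world point X has camera coordinates R X + t; the wrist camera has in their place "tool_from_camera" (4x4, takes a point from camera to tool coordinates, whose origin is the TCP and whose axes are the flange's). Camera axes: x right, y down, z forward; pixel columns grow to the right and rows downward; lengths in m; the calibration is good to about 2 mm. A picture is of the moment at which its call begins: read the wrist's pose just before it. There is no depth.
- job.hand_in(): hands the job in, once; it reports no verdict.
The state is a dict: "time_s": time; "q": joint angles; "qd": joint speeds; "tau": joint torques, N m; "eef_pos": TCP position; "orientation": TCP orientation; "force": force on the tool from outside, world axes, zero at the start; "ft_torque": the same for the moment, N m; "gripper_width": finger opening in m.
Only numpy, scipy, OpenCV 4.12 (cv2) and the standard library are available. Lean on these libraries where they do the work, as an engineer would, in place of code of your own. Each camera call takes 0.05 s, during which the arm holds its last target. There are 200 camera calls.

### The job

Set the length stop on the jig from the longest of the three wooden offcuts. Slacken the stop's clamp knob fully before you slide the stop back, lay the longest offcut flat and lengthwise in the rail channel, slide the stop up so that the offcut is held snugly between it and the fixed end block, and turn the knob fully tight again. Do not force the stop along while it is clamped, and leave the other offcuts, the spray can and the tape roll where they are.

Things in the scene. Friction and masses are not known exactly. Their poses are not given: they have to be found in the camera images.
- jig: Fixed jig on a plywood base 110 mm wide (x), 300 long (y -35 to 265), 18 thick. Origin at table level under the middle of the end block's face; y runs along the rail away from it, z up. Dark steel end block: 80 mm wide, y -25 to 0, top at z 63 mm. Channel floor at z 18 mm between aluminium lips 8 mm thick, 10 mm high, 40 mm apart inside, centred on x = 0, y 2 to 252.
- stop (a joint): Position of the sliding steel stop along the rail, m: the clear gap between the fixed end block's face and the stop's face; 0 to 0.175. The stop is 76 mm wide (jig x) and 56 mm long (jig y), its top 56 mm above the table. It slides with about 2 N when the clamp is slack, and is held by friction when the clamp is tight.
- stop_face (a point): Middle of the stop's face that looks to the fixed end block, 38 mm above the table; axes parallel to the jig's.
- knob (a joint): Angle of the clamp knob on top of the stop, rad: 0 = fully tight, 1.5 = fully slack (end stops at both). It grows counter-clockwise seen from above. The clamp bites below about 0.65, holds some 15 N at 0.25 and over 30 N at 0; the last part takes about 0.3 N m.
- knob_grip (a point): Centre of the knob's black bar grip, 93 mm above the table, on the knob's axis, 28 mm behind the stop's face (stop's middle). The bar is 66 mm long along the point's x, 14 mm thick along its y, 26 mm high; its underside is 24 mm above the stop's top. At knob angle 0 the bar lies across the rail (point x = jig x).
- long_piece: The longest wooden offcut, 120 x 34 x 40 mm (own x, y, z); origin in the middle of its underside, z up. Starts lying loose on the bench.
- middle_piece: A wooden offcut of 95 x 34 x 40 mm, origin in the middle of its underside. Leave alone.
- short_piece: A wooden offcut of 70 x 34 x 40 mm, origin in the middle of its underside. Leave alone.
- spray_can: Spray can standing on the bench, 62 mm across, 190 mm high, origin in the middle of its underside. Leave alone.
- tape_roll: Roll of black tape lying flat on the bench, 100 mm across, 48 mm high, origin in the middle of its underside. Leave alone.
Things that resemble listed ones, but are neither listed nor needed, are in the scene too. What is shaped like the long_piece but black or red is not meant.

How it is judged:
On the way, in this order (a step that is already met when the one before it is completed fails the run):
1. the clamp knob is slackened (angle above 0.9 rad) with the stop still within 15 mm of where it was (value of joint knob above 0.9 rad and distance of stop_face from where it was at the start of the episode below 0.015 m), for 0.1 s.
2. the longest offcut lies flat in the channel between the end block and the stop (x of long_piece in the frame of jig between -0.006 and 0.006 m and z of long_piece in the frame of jig between 0.014 and 0.022 m and angle between long_piece's own z axis and vertical below 0.08 rad and angle between the x axis of long_piece and the y axis of jig, either way round below 0.12 rad and y of long_piece in the frame of jig between 0.055 and 0.14 m), for 0.2 s.
At the end, for the whole second after the job is handed in: Longest offcut flat in the channel (within 6 mm of centre, 0.12 rad of in line), touching end block and stop within 3 mm: stop gap 117.5 to 123.5 mm; knob below 0.25 rad; all at rest; the other offcuts, can and roll within 30 mm of their starts (x of long_piece in the frame of jig between -0.006 and 0.006 m and z of long_piece in the frame of jig between 0.014 and 0.022 m and angle between long_piece's own z axis and vertical below 0.08 rad and angle between the x axis of long_piece and the y axis of jig, either way round below 0.12 rad and y of long_piece in the frame of jig between 0.0575 and 0.0635 m and value of joint stop between 0.1175 and 0.1235 m and value of joint knob below 0.25 rad and linear speed of long_piece below 0.02 m/s and velocity of joint stop between -0.01 and 0.01 m/s and distance of each of middle_piece, short_piece, spray_can, tape_roll from where it was at the start of the episode below 0.03 m).
It fails at once if the stop is forced along (faster than 30 mm/s) while its clamp is tight (value of joint knob below 0.2 rad and (velocity of joint stop above 0.03 m/s or velocity of joint stop below -0.03 m/s)).
It fails at once if another offcut, the can or the roll is moved by more than 30 mm (distance of any of middle_piece, short_piece, spray_can, tape_roll from where it was at the start of the episode above 0.03 m).
It fails at once if the spray can is tipped (angle between spray_can's own z axis and vertical above 0.5 rad).
It also fails if it takes over 72 s, if anything falls off the work surface, if the arm or the gripper's body presses on something with over 40 N, if the wrist force passes 120 N, or if a joint passes its speed limit or range.

## Working session

There is one attempt and no reset: what is moved stays moved. The work goes in short steps, Python scripts to look and compute and a tool call to move; the robot and the scene stay as the last step left them, time stands still between calls to the robot, and variables do not carry over. Pictures are saved under pics/ and viewed, about 8 in all and at most 12, crops included, and the job is handed in when it is done.

Besides the shell and the picture viewer there is one more tool, called after ">>>" by a JSON object that holds its "fn" and its "kwargs", one argument or row to a line. servo_tool: Moves the arm, as the interface text tells. Its arguments: {"type":"object","properties":{"targets":{"type":"array"}},"required":["targets"]}

```bash
ls; mkdir -p pics
cat > h.py <<'E'
import numpy as np, cv2
from scipy.spatial.transform import Rotation as Ro
from bench import manip, imaging, job
def grab(name):
    s=manip.get_state(); im=imaging.get_image(name)
    if name=="wrist":
        T=np.eye(4); T[:3,:3]=Ro.from_quat(s["orientation"]).as_matrix(); T[:3,3]=s["eef_pos"]
        W=T@np.array(im["tool_from_camera"]); im["R"]=W[:3,:3].T; im["t"]=-W[:3,:3].T@W[:3,3]
    for k in("R","t","intrinsics"): im[k]=np.array(im[k])
    return im
def ray(im,px):
    K=im["intrinsics"]; px=np.atleast_2d(np.array(px,float))
    d=(px-K[:2,2])/[K[0,0],K[1,1]]; u=d.copy()
    for _ in range(20): u=d/(1+im["k1"]*(u**2).sum(1,keepdims=True))
    D=np.c_[u,np.ones(len(u))]@im["R"]; return -im["R"].T@im["t"],D
def onz(im,px,z):
    c,D=ray(im,px); return c+D*((z-c[2])/D[:,2])[:,None]
def proj(im,X):
    C=np.atleast_2d(X)@im["R"].T+im["t"]; u=C[:,:2]/C[:,2:]
    u=u*(1+im["k1"]*(u**2).sum(1,keepdims=True)); K=im["intrinsics"]
    return u*[K[0,0],K[1,1]]+K[:2,2]
def save(im,n): cv2.imwrite("pics/"+n,cv2.cvtColor(im["color"],cv2.COLOR_RGB2BGR))
def st():
    s=manip.get_state(); print({k:np.round(s[k],4).tolist() for k in("time_s","eef_pos","orientation","force","gripper_width","q")}); return s
E
python3 - <<'E'
from h import *
import pickle
st(); print(manip.grip_point_offset)
ims={n:grab(n) for n in("scene","side","wrist")}
pickle.dump(ims,open("i0.pkl","wb"))
for n in ims: save(ims[n],n+"0.png"); print(n,ims[n]["intrinsics"].round(1).tolist(),ims[n]["k1"],(-ims[n]["R"].T@ims[n]["t"]).round(3))
E
```

```text
pics
{'time_s': 0.0, 'eef_pos': [0.6494, -0.0, 0.2379], 'orientation': [0.7071, 0.7071, -0.0007, -0.0006], 'force': [-0.0774, -0.3617, 0.0873], 'gripper_width': 0.0879, 'q': [-0.0662, 0.5372, -0.0044, 1.5389, 0.0026, 1.0673, -0.0712]}
0.0187
scene [[364.7, 0.0, 320.1], [0.0, 364.7, 191.4], [0.0, 0.0, 1.0]] 0.02298032625160838 [1.142 0.311 0.606]
side [[422.3, 0.0, 321.2], [0.0, 422.3, 200.7], [0.0, 0.0, 1.0]] 0.008019692056119123 [ 0.067 -0.778  0.628]
wrist [[290.8, 0.0, 323.3], [0.0, 290.8, 194.5], [0.0, 0.0, 1.0]] 0.013301549531472476 [0.649 0.066 0.385]
```

View pics/scene0.png

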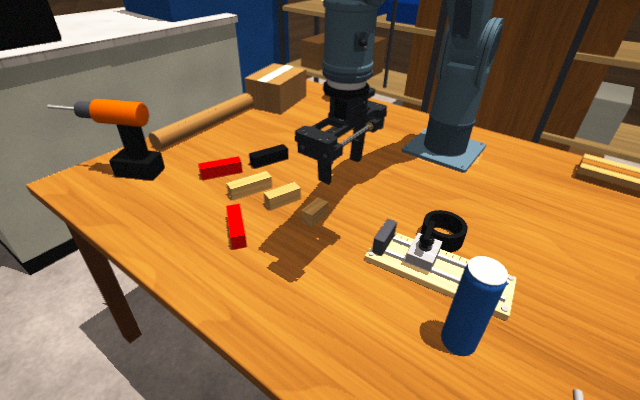

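View pics/side0.png

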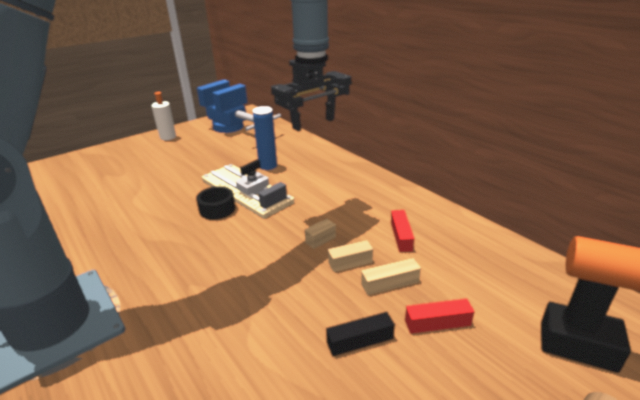

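View pics/wrist0.png

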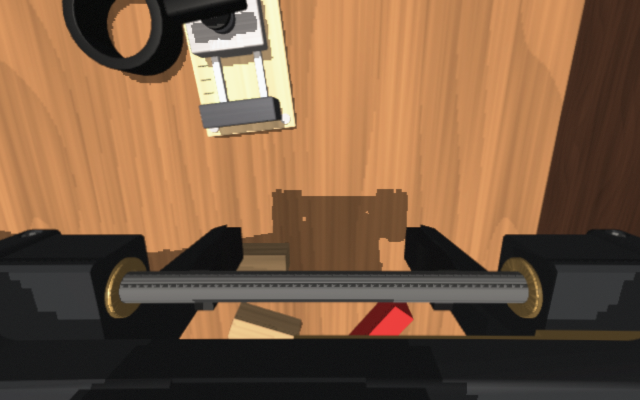

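Scene view: the wooden candidates are at (249,185), (282,195) and (315,210), with the last one in shadow. Red lookalikes are at (220,168) and (236,226), and a black one at (268,156). The longest wooden one is (249,185) in scene, which is (391,276) in side. The jig is at (440,270) with its end block at (384,237), the tape roll is at (444,230) and the can is at (473,305). In the wrist view the end block is at (240,110), and the knob is at the top edge of the picture.

Run:
```python
from h import *
import pickle
ims=pickle.load(open("i0.pkl","rb"))
for n,pts in (("scene",[(249,182),(249,191),(282,192),(284,200),(315,206),(255,215),(375,260)]),("side",[(391,270),(391,284),(350,250),(350,262),(320,228),(450,250),(215,180)])):
    im=ims[n]; hsv=cv2.cvtColor(im["color"],cv2.COLOR_RGB2HSV)
    for p in pts: print(n,p,im["color"][p[1],p[0]],hsv[p[1],p[0]],onz(im,p,.04)[0].round(3))
s=ims["side"]["color"][210:310,290:440]; w=ims["scene"]["color"][150:250,180:330]
a=cv2.resize(np.hstack([s,w]),None,fx=2.6,fy=2.6,interpolation=cv2.INTER_CUBIC)
b=cv2.resize(np.hstack([ims["scene"]["color"][205:325,355:525],ims["side"]["color"][140:220,190:310].repeat(1,0)[:80].copy() if 0 else cv2.resize(ims["side"]["color"][140:225,190:305],(162,120))]),(780,282),interpolation=cv2.INTER_CUBIC)
cv2.imwrite("pics/crop1.png",cv2.cvtColor(np.vstack([a,b]),cv2.COLOR_RGB2BGR))
```

```text
scene (249, 182) [253 232 131] [ 25 123 253] [ 0.595 -0.326  0.04 ]
scene (249, 191) [131  95  50] [ 17 158 131] [ 0.625 -0.296  0.04 ]
scene (282, 192) [252 226 128] [ 24 125 252] [ 0.574 -0.225  0.04 ]
scene (284, 200) [117  83  46] [ 16 155 117] [ 0.597 -0.198  0.04 ]
scene (315, 206) [161 118  62] [ 17 157 161] [ 0.568 -0.12   0.04 ]
scene (255, 215) [241 161  59] [ 17 193 241] [ 0.685 -0.213  0.04 ]
scene (375, 260) [165 128  75] [ 18 139 165] [0.635 0.091 0.04 ]
side (391, 270) [246 231 172] [ 24  77 246] [ 0.581 -0.341  0.04 ]
side (391, 284) [142 113  84] [ 15 104 142] [ 0.551 -0.369  0.04 ]
side (350, 250) [245 223 162] [ 22  86 245] [ 0.56  -0.237  0.04 ]
side (350, 262) [131 104  76] [ 15 107 131] [ 0.533 -0.267  0.04 ]
side (320, 228) [153 122  89] [ 15 107 153] [ 0.561 -0.13   0.04 ]
side (450, 250) [218 152  98] [ 14 140 218] [ 0.726 -0.378  0.04 ]
side (215, 180) [247 246 222] [ 29  26 247] [0.476 0.25  0.04 ]
```

View pics/crop1.png

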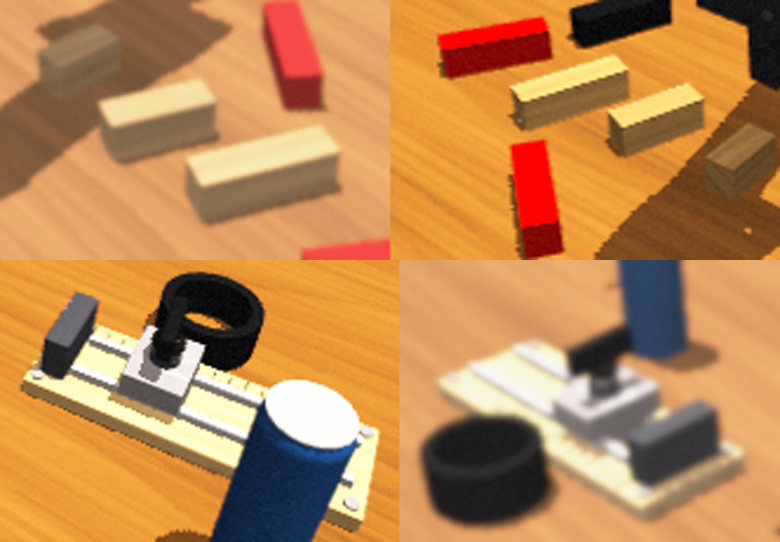

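The close crop confirms the longest offcut: scene (249,185), side (391,276), in plain wood. The knob's bar lies across the rail. The can and the roll stand beside the jig, on opposite sides.

```bash
cat >> h.py <<'E'
def rect(im,mask,z):
    c=max(cv2.findContours(mask,0,2)[0],key=cv2.contourArea).reshape(-1,2)
    P=onz(im,c,z)[:,:2]; (cx,cy),(w,h),a=cv2.minAreaRect((P*1000).astype(np.float32))
    if w<h: w,h,a=h,w,a+90
    return np.round([cx,cy,w,h,(a+90)%180-90],1)
E
python3 - <<'E'
from h import *
import pickle
ims=pickle.load(open("i0.pkl","rb"))
for n in("scene","side"):
    im=ims[n]; hsv=cv2.cvtColor(im["color"],cv2.COLOR_RGB2HSV)
    m=cv2.inRange(hsv,(20,60 if n=="side" else 80,200),(30,160,255))
    N,l,s,_=cv2.connectedComponentsWithStats(m)
    for i in range(1,N):
        if s[i,4]>60 and s[i,1]>130: print(n,s[i],rect(im,(l==i).astype(np.uint8),.04))
    # can top
    m=cv2.inRange(hsv,(95,120,40),(125,255,255)); N,l,s,_=cv2.connectedComponentsWithStats(m)
    for i in range(1,N):
        if s[i,4]>300 and s[i,1]>90: print(n,"blue",s[i])
im=ims["scene"]; m=cv2.inRange(cv2.cvtColor(im["color"],cv2.COLOR_RGB2HSV),(0,0,180),(179,40,255)); m[:250]=0;m[300:]=0;m[:,:460]=0;m[:,510:]=0
print("can top",rect(im,m,.19))
im=ims["side"]; print("can top side",onz(im,(262,110),.19))
im=ims["wrist"]
for nm,p,z in(("base corner L",(208,137),.018),("base corner R",(296,128),.018),("eb front-bot L",(204,128),.0),("eb topL",(200,105),.063),("eb topR",(278,97),.063),("eb top far R",(281,120),.063),("stop L front",(190,53),.056),("stop R front",(262,50),.056),("rollcentre",(125,28),.048)):
    print(nm,onz(im,p,z)[0].round(4))
b=cv2.resize(im["color"][0:145,60:320],(780,435),interpolation=cv2.INTER_CUBIC)
cv2.imwrite("pics/w1.png",cv2.cvtColor(b,cv2.COLOR_RGB2BGR))
E
```

```text
scene [584 154  56  18 207] [-156.4  449.9  137.9   28.7   89.9]
scene [581 163  59  20 235] [-85.7 451.5 139.1  26.3  89. ]
scene [226 171  45  18 296] [ 586.6 -335.4  119.2   33.3  -20.9]
scene [264 182  36  17 253] [ 566.8 -232.    91.1   32.8  -19.8]
scene blue [ 442  267   65   89 2992]
side [202 175  65  40  87] [480.3 155.6 292.   22.5 -83.3]
side [330 241  41  17 348] [ 563.8 -233.7   92.7   30.2  -18.9]
side [362 259  58  22 609] [ 583.6 -337.9  119.2   32.9  -20.8]
side blue [255 114  20  55 793]
can top [680.9 292.7  56.2  55.5 -51.8]
can top side [[0.67506115 0.28804638 0.19      ]]
base corner L [0.5054 0.0414 0.018 ]
base corner R [0.6147 0.0525 0.018 ]
eb front-bot L [0.4944 0.0516 0.    ]
eb topL [0.5181 0.0776 0.063 ]
eb topR [0.6008 0.0859 0.063 ]
eb top far R [0.603  0.0625 0.063 ]
stop L front [0.5107 0.1291 0.056 ]
stop R front [0.5851 0.1322 0.056 ]
rollcentre [0.4435 0.1537 0.048 ]
```

View pics/w1.png

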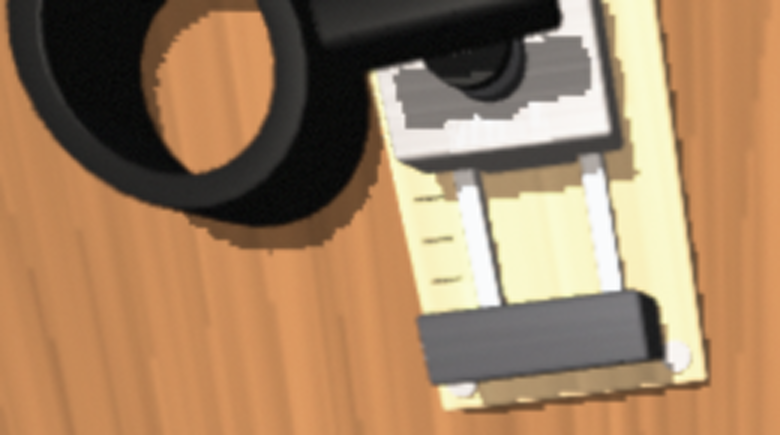

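>>> {"fn": "servo_tool", "kwargs": {
  "targets": [
    {"jaw": 0,"translation": [30,-50,0],"turn": [0,0,0]},
    {"jaw": 0,"translation": [60,-95,0],"turn": [0,0,0]},
    {"jaw": 0,"translation": [60,-95,0],"turn": [0,0,0]}
  ]
}}

```text
time_s: 0.52
eef_pos: [0.5517, 0.0629, 0.2384]
orientation: [0.705, 0.709, -0.001, -0.001]
force: [0.6, -0.1, 0.9]
gripper_width: 0.0881
```

Run:
```python
from h import *
import pickle
ims=pickle.load(open("i0.pkl","rb")); im=ims["wrist"]
for nm,p,z in(("eb topL",(199.3,106),.063),("eb topR",(270,96.7),.063),("ebbk R",(273,120.7),.063),("ebbk L",(204,128),.063),("stop L",(193.3,52.7),.056),("stop R",(264,45.3),.056)):
    print(nm,onz(im,p,z)[0].round(4))
st(); im=grab("wrist"); pickle.dump(im,open("i1.pkl","wb")); save(im,"w2.png")
```

```text
eb topL [0.5172 0.0766 0.063 ]
eb topR [0.5924 0.0862 0.063 ]
ebbk R [0.5944 0.0618 0.063 ]
ebbk L [0.5197 0.054  0.063 ]
stop L [0.5142 0.1294 0.056 ]
stop R [0.5874 0.1366 0.056 ]
{'time_s': 0.525, 'eef_pos': [0.5517, 0.0629, 0.2384], 'orientation': [0.7053, 0.7089, -0.0007, -0.0014], 'force': [0.607, -0.1161, 0.8556], 'gripper_width': 0.0881, 'q': [-0.1675, 0.3776, -0.0333, 1.7902, 0.013, 0.9767, -0.2007]}
```

View pics/w2.png

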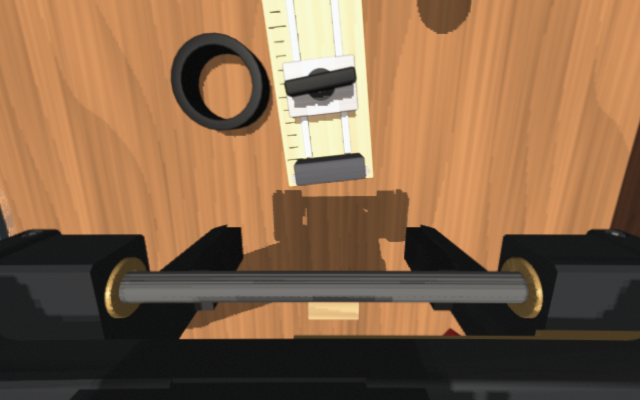

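The stop is at about (320,85) with the knob bar from (286,87) to (356,74). The end block is at (330,170), the base corners are at (289,186) and (372,178), and the roll is at (220,82).

Run:
```python
from h import *
import pickle
im=pickle.load(open("i1.pkl","rb"))
for nm,p,z in(("baseL",(289,186),.018),("baseR",(372,178),.018),("ebL",(295,162),.063),("ebR",(363,154),.063),("stopBL",(284,65),.056),("stopBR",(354,55),.056),("stopFR",(357,109),.056),("stopFL",(290,116),.056),("roll",(220,80),.048)):
    print(nm,onz(im,p,z)[0].round(4))
g=cv2.cvtColor(im["color"],cv2.COLOR_RGB2GRAY); m=(g<70).astype(np.uint8)*255; m[:50]=0;m[115:]=0;m[:,:280]=0;m[:,362:]=0
print("bar raw",rect(im,m,.106))
m=cv2.morphologyEx(m,cv2.MORPH_OPEN,np.ones((3,3),np.uint8)); print("bar",rect(im,m,.106))
b=cv2.resize(np.hstack([im["color"][40:190,270:385],cv2.cvtColor(m,cv2.COLOR_GRAY2RGB)[40:190,270:385]]),None,fx=3.4,fy=3.4,interpolation=cv2.INTER_NEAREST)
cv2.imwrite("pics/w3.png",cv2.cvtColor(b,cv2.COLOR_RGB2BGR))
```

```text
baseL [0.5059 0.0419 0.018 ]
baseR [0.6131 0.0532 0.018 ]
ebL [0.5188 0.0801 0.063 ]
ebR [0.5942 0.0895 0.063 ]
stopBL [0.5086 0.181  0.056 ]
stopBR [0.5816 0.1909 0.056 ]
stopFR [0.5866 0.1373 0.056 ]
stopFL [0.5136 0.1296 0.056 ]
roll [0.4377 0.1667 0.048 ]
bar raw [547.6 156.8  63.2  21.4  10.8]
bar [548.2 155.6  63.5  18.7  15.6]
```

View pics/w3.png

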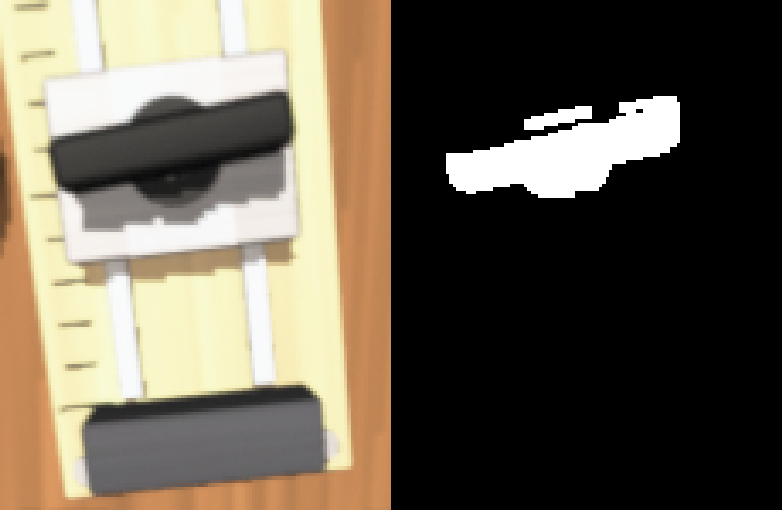

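Run:
```python
from h import *
import pickle
im=pickle.load(open("i1.pkl","rb"))
P=onz(im,[(284.7,82.6),(354.4,67.4),(355.9,82.1),(289.1,95.9)],.106); print(P.round(4),P.mean(0))
print(onz(im,[(295,165),(364.7,156)],.063).round(4))
for a,b in((0,1),(3,2)): d=P[b]-P[a]; print(np.degrees(np.arctan2(d[1],d[0])),np.hypot(*d[:2]))
print("tcp px",proj(im,[.5517,.0629,.2384]), "view axis",im["R"][2])
s=st(); 
for off in(.0,.02,.04): print(off, proj(im,[[.5517,.0629,.2384+off]]))
```

```text
[[0.5153 0.1584 0.106 ]
 [0.5777 0.1714 0.106 ]
 [0.5794 0.1592 0.106 ]
 [0.5189 0.1471 0.106 ]] [0.54781929 0.15904549 0.106     ]
[[0.5187 0.0767 0.063 ]
 [0.5962 0.0873 0.063 ]]
11.740026257219952 0.06372785873321382
11.293640560253717 0.0616833551053933
tcp px [[324.53027776 241.47170178]] view axis [-0.00189562 -0.25728667 -0.96633326]
{'time_s': 0.575, 'eef_pos': [0.5539, 0.0611, 0.2388], 'orientation': [0.7062, 0.708, -0.0001, -0.0002], 'force': [1.2041, -0.8924, 0.3506], 'gripper_width': 0.0881, 'q': [-0.166, 0.3792, -0.0312, 1.7866, 0.0136, 0.9764, -0.2]}
0.0 [[324.53027776 241.47170178]]
0.02 [[324.56496693 258.6660756 ]]
0.04 [[324.6109853  281.39297375]]
```

>>> {"fn": "servo_tool", "kwargs": {
  "targets": [
    {"jaw": 0.3,"translation": [50,-4,20],"turn": [0,0,10]},
    {"jaw": 0.3,"translation": [99.5,-7,50],"turn": [0,0,20]},
    {"jaw": 0.3,"translation": [99.5,-7,80],"turn": [0,0,30]},
    {"jaw": 0.3,"translation": [99.5,-7,80],"turn": [0,0,40]},
    {"jaw": 0.3,"translation": [99.5,-7,80],"turn": [0,0,50]},
    {"jaw": 0.3,"translation": [99.5,-7,80],"turn": [0,0,60]},
    {"jaw": 0.3,"translation": [99.5,-7,80],"turn": [0,0,70]},
    {"jaw": 0.3,"translation": [99.5,-7,80],"turn": [0,0,78.5]},
    {"jaw": 0.3,"translation": [99.5,-7,80],"turn": [0,0,78.5]},
    {"jaw": 0.3,"translation": [99.5,-7,80],"turn": [0,0,78.5]}
  ]
}}

```text
time_s: 1.82
eef_pos: [0.5486, 0.1591, 0.1586]
orientation: [0.995, 0.101, 0.0, 0.0]
force: [-0.9, -0.2, 0.0]
gripper_width: 0.0616
```

Run:
```python
from h import *
import pickle
s=st(); im=grab("wrist"); pickle.dump(im,open("i2.pkl","wb")); save(im,"w4.png")
print(Ro.from_quat(s["orientation"]).as_matrix().round(3).tolist())
print(proj(im,[[.5477,.1594,.106]]))
```

```text
{'time_s': 1.825, 'eef_pos': [0.5486, 0.1591, 0.1586], 'orientation': [0.9948, 0.1014, 0.0002, 0.0002], 'force': [-0.8541, -0.1675, 0.0004], 'gripper_width': 0.0616, 'q': [-0.5528, 0.5117, 0.2536, 1.83, -0.168, 0.8205, -1.5831]}
[[0.979, 0.202, 0.0], [0.202, -0.979, -0.0], [0.0, 0.0, -1.0]]
[[322.80060911 211.41616923]]
```

View pics/w4.png

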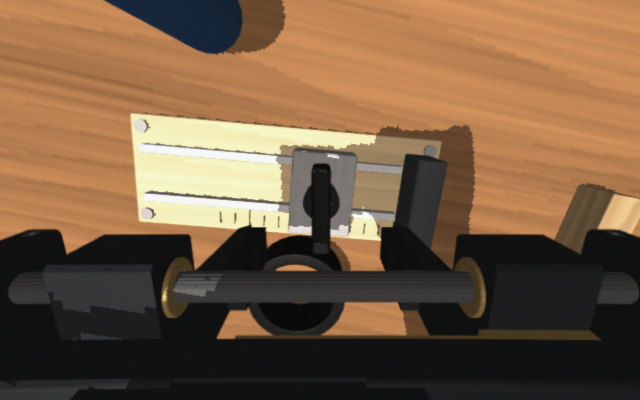

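The bar is at columns 312–329 and upright, so it is centred in the jaws and aligned. The roll lies under the gripper at (295,290) and the can is at the top edge. I can descend.

>>> {"fn": "servo_tool", "kwargs": {
  "targets": [
    {"jaw": 0.3,"translation": [0,0,45],"turn": [0,0,0]},
    {"jaw": 0.3,"translation": [0,0,84],"turn": [0,0,0]},
    {"jaw": 0.3,"translation": [0,0,84],"turn": [0,0,0]},
    {"jaw": 0.9,"translation": [0,0,84],"turn": [0,0,0]},
    {"jaw": 0.9,"translation": [0,0,84],"turn": [0,0,0]},
    {"jaw": 0.9,"translation": [0,0,84],"turn": [0,0,0]},
    {"jaw": 0.9,"translation": [0,0,84],"turn": [0,0,0]}
  ]
}}

```text
time_s: 2.75
eef_pos: [0.5485, 0.1609, 0.0757]
orientation: [0.995, 0.101, 0.001, -0.001]
force: [-0.4, 3.3, 5.0]
gripper_width: 0.0282
```

>>> {"fn": "servo_tool", "kwargs": {
  "targets": [
    {"jaw": 1,"translation": [0,0,0],"turn": [0,0,0]},
    {"jaw": 1,"translation": [0,0,0],"turn": [0,0,0]},
    {"jaw": 1,"translation": [0,0,0],"turn": [0,0,0]}
  ]
}}

```text
time_s: 3.12
eef_pos: [0.5485, 0.1609, 0.0757]
orientation: [0.995, 0.101, 0.001, -0.001]
force: [-1.3, 3.8, 6.4]
gripper_width: 0.0281
```

The opening stopped at 28 mm rather than 14, so the tips are on the round hub below the bar. I'll open, raise 9 mm and grip again.

>>> {"fn": "servo_tool", "kwargs": {
  "targets": [
    {"jaw": 0.5,"translation": [0,-1.5,0],"turn": [0,0,0]},
    {"jaw": 0.5,"translation": [0,-1.5,-9],"turn": [0,0,0]},
    {"jaw": 0.5,"translation": [0,-1.5,-9],"turn": [0,0,0]},
    {"jaw": 1,"translation": [0,-1.5,-9],"turn": [0,0,0]},
    {"jaw": 1,"translation": [0,-1.5,-9],"turn": [0,0,0]},
    {"jaw": 1,"translation": [0,-1.5,-9],"turn": [0,0,0]},
    {"jaw": 1,"translation": [0,-1.5,-9],"turn": [0,0,0]},
    {"jaw": 1,"translation": [0,-1.5,-9],"turn": [0,0,0]}
  ]
}}

```text
time_s: 4.12
eef_pos: [0.5476, 0.1608, 0.0835]
orientation: [0.995, 0.1, -0.0, 0.0]
force: [-0.2, -0.4, -1.3]
gripper_width: 0.0135
```

The jaws now hold the bar at 13.5 mm with low force. Turning the knob counter-clockwise.

>>> {"fn": "servo_tool", "kwargs": {
  "targets": [
    {"jaw": 1,"translation": [0,0,0],"turn": [0,0,-9]},
    {"jaw": 1,"translation": [0,0,0],"turn": [0,0,-18]},
    {"jaw": 1,"translation": [0,0,0],"turn": [0,0,-27]},
    {"jaw": 1,"translation": [0,0,0],"turn": [0,0,-36]},
    {"jaw": 1,"translation": [0,0,0],"turn": [0,0,-45]},
    {"jaw": 1,"translation": [0,0,0],"turn": [0,0,-54]},
    {"jaw": 1,"translation": [0,0,0],"turn": [0,0,-63]},
    {"jaw": 1,"translation": [0,0,0],"turn": [0,0,-72]},
    {"jaw": 1,"translation": [0,0,0],"turn": [0,0,-79]},
    {"jaw": 1,"translation": [0,0,0],"turn": [0,0,-79]}
  ]
}}

```text
time_s: 5.38
eef_pos: [0.5472, 0.1611, 0.0835]
orientation: [0.704, 0.71, -0.0, -0.0]
force: [-0.5, 0.6, -1.6]
gripper_width: 0.014
```

Run:
```python
from h import *
s=st(); print(s["ft_torque"]); print(Ro.from_quat(s["orientation"]).as_matrix().round(3).tolist())
```

```text
{'time_s': 5.375, 'eef_pos': [0.5472, 0.1611, 0.0835], 'orientation': [0.7043, 0.7099, -0.0002, -0.0004], 'force': [-0.5088, 0.6389, -1.5537], 'gripper_width': 0.014, 'q': [-0.2613, 0.6195, -0.1375, 1.8474, 0.1253, 0.6838, -0.4629]}
[0.21187696 0.23936811 0.09617118]
[[-0.008, 1.0, -0.001], [1.0, 0.008, 0.0], [0.0, -0.001, -1.0]]
```

>>> {"fn": "servo_tool", "kwargs": {
  "targets": [
    {"jaw": 1,"translation": [4,-0.4,0],"turn": [0,0,-1.3]},
    {"jaw": 1,"translation": [12,-1.2,0],"turn": [0,0,-1.3]},
    {"jaw": 1,"translation": [24,-2.4,0],"turn": [0,0,-1.3]},
    {"jaw": 1,"translation": [36,-3.6,0],"turn": [0,0,-1.3]},
    {"jaw": 1,"translation": [48,-4.8,0],"turn": [0,0,-1.3]},
    {"jaw": 1,"translation": [60,-5.9,0],"turn": [0,0,-1.3]},
    {"jaw": 1,"translation": [72,-7.1,0],"turn": [0,0,-1.3]},
    {"jaw": 1,"translation": [84,-8.3,0],"turn": [0,0,-1.3]},
    {"jaw": 1,"translation": [94.5,-9.3,0],"turn": [0,0,-1.3]},
    {"jaw": 1,"translation": [94.5,-9.3,0],"turn": [0,0,-1.3]}
  ]
}}

```text
time_s: 6.62
eef_pos: [0.536, 0.2583, 0.0835]
orientation: [0.695, 0.719, 0.0, -0.001]
force: [-6.0, 1.7, -1.5]
gripper_width: 0.0137
```

Run:
```python
from h import *
s=st(); print(s["ft_torque"])
```

```text
{'time_s': 6.625, 'eef_pos': [0.536, 0.2583, 0.0835], 'orientation': [0.695, 0.719, 0.0002, -0.0013], 'force': [-5.9693, 1.6666, -1.4797], 'gripper_width': 0.0137, 'q': [-0.4189, 0.6518, -0.1423, 1.7818, 0.1274, 0.7173, -0.5946]}
[ 0.16966584  1.10612424 -0.14983821]
```

>>> {"fn": "servo_tool", "kwargs": {
  "targets": [
    {"jaw": 0.4,"translation": [0,0,0],"turn": [0,0,0]},
    {"jaw": 0.4,"translation": [0,0,0],"turn": [0,0,0]},
    {"jaw": 0.35,"translation": [0,0,-50],"turn": [0,0,0]},
    {"jaw": 0.35,"translation": [0,0,-100],"turn": [0,0,0]},
    {"jaw": 0.35,"translation": [-58,3,-116],"turn": [0,0,-10]},
    {"jaw": 0.35,"translation": [-118,6,-116],"turn": [0,0,-20]},
    {"jaw": 0.35,"translation": [-178,9,-116],"turn": [0,0,-30]},
    {"jaw": 0.35,"translation": [-238,12,-116],"turn": [0,0,-40]},
    {"jaw": 0.35,"translation": [-298,15,-116],"turn": [0,0,-50]}
  ]
}}

```text
time_s: 7.75
eef_pos: [0.5628, -0.0444, 0.2004]
orientation: [0.325, 0.946, 0.0, 0.001]
force: [0.5, -0.5, -0.0]
gripper_width: 0.0571
```

Run:
```python
from h import *
s=st(); print(Ro.from_quat(s["orientation"]).as_matrix().round(3).tolist())
```

```text
{'time_s': 7.75, 'eef_pos': [0.5628, -0.0444, 0.2004], 'orientation': [0.3247, 0.9458, 0.0003, 0.0013], 'force': [0.4534, -0.4964, -0.0488], 'gripper_width': 0.0571, 'q': [0.2254, 0.4538, -0.295, 1.7929, 0.1618, 0.9158, 0.7694]}
[[-0.789, 0.614, 0.003], [0.614, 0.789, -0.0], [-0.002, 0.001, -1.0]]
```

>>> {"fn": "servo_tool", "kwargs": {
  "targets": [
    {"jaw": 0.35,"translation": [-41,-44,0],"turn": [0,0,-5]},
    {"jaw": 0.35,"translation": [-82,-88,0],"turn": [0,0,-10]},
    {"jaw": 0.35,"translation": [-123,-132,0],"turn": [0,0,-17.3]},
    {"jaw": 0.35,"translation": [-164,-176,20],"turn": [0,0,-17.3]},
    {"jaw": 0.35,"translation": [-203,-218.5,60],"turn": [0,0,-17.3]},
    {"jaw": 0.35,"translation": [-203,-218.5,60],"turn": [0,0,-17.3]},
    {"jaw": 0.35,"translation": [-203,-218.5,60],"turn": [0,0,-17.3]}
  ]
}}

```text
time_s: 8.62
eef_pos: [0.5866, -0.3392, 0.1397]
orientation: [0.182, 0.983, 0.0, 0.0]
force: [-0.7, 1.0, 0.2]
gripper_width: 0.0575
```

Run:
```python
from h import *
s=st(); im=grab("wrist"); save(im,"w5.png"); R=Ro.from_quat(s["orientation"]).as_matrix(); print(R.round(3).tolist())
a=np.radians(-20.9); u=np.array([np.cos(a),np.sin(a)]); v=np.array([-u[1],u[0]])
for sx,sy in((1,1),(1,-1),(-1,-1),(-1,1)):
    p=np.r_[np.array([.585,-.3365])+sx*.06*u+sy*.017*v,.04]; print(proj(im,p).round(1))
print("need tool mm",R.T@(np.array([.585,-.3365,.015])-s["eef_pos"])*1000)
```

```text
{'time_s': 8.625, 'eef_pos': [0.5866, -0.3392, 0.1397], 'orientation': [0.1817, 0.9833, 0.0003, 0.0002], 'force': [-0.6723, 0.9775, 0.1624], 'gripper_width': 0.0575, 'q': [0.6371, 0.7069, -0.2732, 1.5182, 0.217, 0.9461, 1.5042]}
[[-0.934, 0.357, 0.0], [0.357, 0.934, 0.0], [-0.0, 0.001, -1.0]]
[[343.9 255.1]]
[[307.3 255.1]]
[[305.2 122.1]]
[[346.5 122.1]]
need tool mm [  2.46202187   1.89491956 124.65616231]
```

View pics/w5.png

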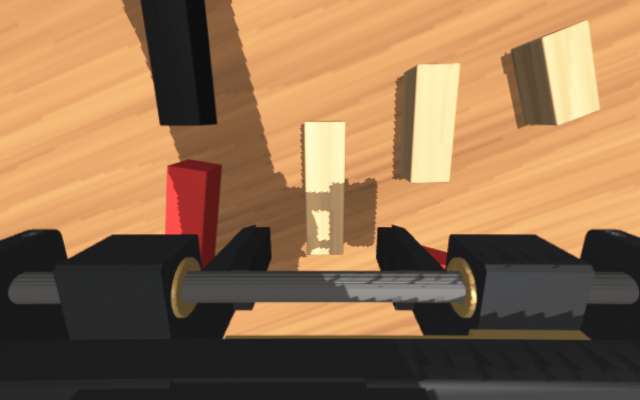

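The longest offcut's top face has corners at (305,122), (345,122), (344,254) and (306,254), which matches my prediction to about 1 px. The fingers are clear of the red piece. Descending to grasp.

>>> {"fn": "servo_tool", "kwargs": {
  "targets": [
    {"jaw": 0.35,"translation": [2.5,1.9,50],"turn": [0,0,0]},
    {"jaw": 0.35,"translation": [2.5,1.9,100],"turn": [0,0,0]},
    {"jaw": 0.35,"translation": [2.5,1.9,124.5],"turn": [0,0,0]},
    {"jaw": 0.35,"translation": [2.5,1.9,124.5],"turn": [0,0,0]},
    {"jaw": 0.9,"translation": [2.5,1.9,124.5],"turn": [0,0,0]},
    {"jaw": 0.9,"translation": [2.5,1.9,124.5],"turn": [0,0,0]},
    {"jaw": 0.9,"translation": [2.5,1.9,124.5],"turn": [0,0,0]},
    {"jaw": 0.9,"translation": [2.5,1.9,124.5],"turn": [0,0,0]},
    {"jaw": 0.9,"translation": [2.5,1.9,124.5],"turn": [0,0,0]}
  ]
}}

```text
time_s: 9.8
eef_pos: [0.5857, -0.3374, 0.017]
orientation: [0.182, 0.983, -0.001, 0.001]
force: [-2.0, -0.3, 7.5]
gripper_width: 0.0336
```

Run:
```python
from h import *
s=st(); R=Ro.from_quat(s["orientation"]).as_matrix(); print(R.round(3).tolist())
yaw=np.radians(6.6); y=np.array([-np.sin(yaw),np.cos(yaw)])
t=np.array([.556,.0825])+.068*y; print("target",t)
print("tool mm",R.T@(np.r_[t,.12]-s["eef_pos"])*1000, "turn",96.6-np.degrees(np.arctan2(R[1,0],R[0,0])))
```

```text
{'time_s': 9.8, 'eef_pos': [0.5857, -0.3374, 0.017], 'orientation': [0.1815, 0.9834, -0.0005, 0.0012], 'force': [-2.0364, -0.3148, 7.5249], 'gripper_width': 0.0336, 'q': [0.6116, 0.8656, -0.2362, 1.559, 0.2662, 0.7462, 1.4654]}
[[-0.934, 0.357, 0.002], [0.357, 0.934, -0.001], [-0.003, -0.001, -1.0]]
target [0.54818427 0.15004935]
tool mm [ 208.79310025  441.90178394 -103.82534189] turn -62.482075574587014
```

>>> {"fn": "servo_tool", "kwargs": {
  "targets": [
    {"jaw": 0.9,"translation": [0,0,-50],"turn": [0,0,0]},
    {"jaw": 0.9,"translation": [0,0,-110],"turn": [0,0,0]},
    {"jaw": 0.9,"translation": [20,45,-135],"turn": [0,0,8]},
    {"jaw": 0.9,"translation": [45,97,-135],"turn": [0,0,16]},
    {"jaw": 0.9,"translation": [70,150,-135],"turn": [0,0,24]},
    {"jaw": 0.9,"translation": [95,203,-135],"turn": [0,0,32]},
    {"jaw": 0.9,"translation": [120,256,-135],"turn": [0,0,40]},
    {"jaw": 0.9,"translation": [145,309,-135],"turn": [0,0,48]},
    {"jaw": 0.9,"translation": [170,360,-135],"turn": [0,0,56]},
    {"jaw": 0.9,"translation": [190,400,-135],"turn": [0,0,62.5]}
  ]
}}

```text
time_s: 11.05
eef_pos: [0.549, 0.1078, 0.1503]
orientation: [0.666, 0.746, 0.0, -0.0]
force: [1.1, 0.2, -2.5]
gripper_width: 0.0339
```

>>> {"fn": "servo_tool", "kwargs": {
  "targets": [
    {"jaw": 0.9,"translation": [0,0,0],"turn": [0,0,0]},
    {"jaw": 0.9,"translation": [0,0,0],"turn": [0,0,0]}
  ]
}}

```text
time_s: 11.3
eef_pos: [0.5496, 0.1042, 0.1501]
orientation: [0.665, 0.747, -0.0, 0.0]
force: [0.4, -0.3, -3.0]
gripper_width: 0.0338
```

Run:
```python
from h import *
import pickle
s=st(); R=Ro.from_quat(s["orientation"]).as_matrix(); print(R.round(3).tolist())
im=grab("wrist"); pickle.dump(im,open("i3.pkl","wb")); save(im,"w6.png")
t=[0.5482,.1500]
print("tool mm",R.T@(np.r_[t,.12]-s["eef_pos"])*1000, "turn",96.6-np.degrees(np.arctan2(R[1,0],R[0,0])))
```

```text
{'time_s': 11.3, 'eef_pos': [0.5496, 0.1042, 0.1501], 'orientation': [0.6649, 0.7469, -0.0004, 0.0001], 'force': [0.3714, -0.3474, -3.0341], 'gripper_width': 0.0338, 'q': [-0.2065, 0.4991, -0.0804, 1.8495, 0.0547, 0.7957, -0.1995]}
[[-0.116, 0.993, -0.0], [0.993, 0.116, -0.001], [-0.001, -0.001, -1.0]]
tool mm [45.63099703  3.92059698 30.10178469] turn -0.04474229731488322
```

View pics/w6.png

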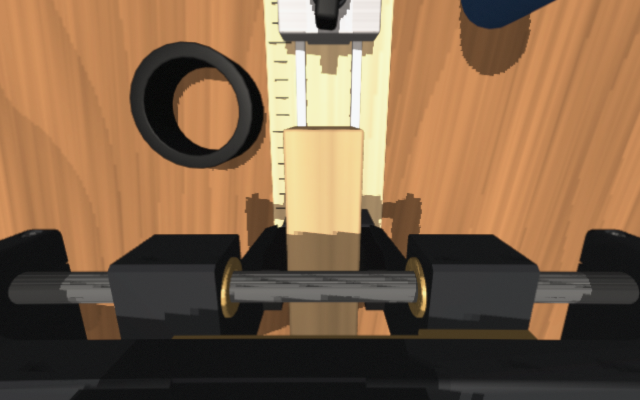

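Roll at (197,105), the stop's front edge at row 38 and the lips near columns 301 and 356. The held offcut's far end is at (323,129), in line with the rail. I'll measure the lips for the channel line.

Run:
```python
from h import *
import pickle
im=pickle.load(open("i3.pkl","rb")); c=im["color"].astype(int)
L=[];Rr=[]
for r in range(52,122,4):
    for lo,hi,o in((288,315,L),(340,372,Rr)):
        row=c[r,lo:hi]; g=np.where((row[:,2]>215))[0]
        if len(g)>3: o.append(((g.min()+g.max())/2+lo,r))
pl=onz(im,L,.028)[:,:2]; pr=onz(im,Rr,.028)[:,:2]
for p in(pl,pr):
    f=np.polyfit(p[:,1],p[:,0],1); print(len(p),"yaw",np.degrees(np.arctan(-f[0])),"x at y=.15",np.polyval(f,.15),"resid",np.abs(np.polyval(f,p[:,1])-p[:,0]).max())
print(L[::4],Rr[::4])
# piece edges on top z=.174, rows 140-220
e=[];f=[]
hsv=cv2.cvtColor(im["color"],cv2.COLOR_RGB2GRAY).astype(int)
print(onz(im,[(288,135),(360,135),(288,230),(360,230)],.174).round(4))
print([c[160,x].tolist() for x in range(280,292)],[c[160,x].tolist() for x in range(356,368)])
print("stop front",onz(im,[(282,38),(379,40)],.056).round(4))
```

```text
18 yaw 6.623613171127537 x at y=.15 0.5231858914505693 resid 0.0004816025328870932
18 yaw 6.767260557781828 x at y=.15 0.5720826563893464 resid 0.0002021935943737896
[(np.float64(299.5), 52), (np.float64(300.0), 68), (np.float64(300.5), 84), (np.float64(300.0), 100), (np.float64(301.0), 116)] [(np.float64(357.0), 52), (np.float64(356.5), 68), (np.float64(356.0), 84), (np.float64(355.5), 100), (np.float64(355.0), 116)]
[[0.5276 0.1608 0.174 ]
 [0.5573 0.1643 0.174 ]
 [0.5312 0.1186 0.174 ]
 [0.5636 0.1225 0.174 ]]
[[246, 238, 185], [246, 238, 186], [246, 238, 185], [238, 226, 169], [216, 177, 125], [234, 195, 138], [243, 214, 151], [245, 222, 157], [246, 223, 159], [246, 223, 159], [245, 224, 159], [246, 225, 161]] [[245, 217, 153], [245, 219, 154], [245, 218, 154], [245, 216, 152], [241, 206, 145], [226, 184, 130], [208, 172, 123], [215, 193, 141], [244, 233, 179], [246, 236, 183], [246, 237, 184], [246, 239, 186]]
stop front [[0.5039 0.2225 0.056 ]
 [0.5762 0.2296 0.056 ]]
```

>>> {"fn": "servo_tool", "kwargs": {
  "targets": [
    {"jaw": 0.9,"translation": [25,2,0],"turn": [0,0,0]},
    {"jaw": 0.9,"translation": [45.7,3.4,15],"turn": [0,0,-0.1]},
    {"jaw": 0.9,"translation": [45.7,3.4,50],"turn": [0,0,-0.1]},
    {"jaw": 0.9,"translation": [45.7,3.4,80],"turn": [0,0,-0.1]},
    {"jaw": 0.9,"translation": [45.7,3.4,97],"turn": [0,0,-0.1]},
    {"jaw": 0.9,"translation": [45.7,3.4,97],"turn": [0,0,-0.1]},
    {"jaw": 0.9,"translation": [45.7,3.4,97],"turn": [0,0,-0.1]}
  ]
}}

```text
time_s: 12.22
eef_pos: [0.549, 0.1505, 0.0542]
orientation: [0.665, 0.747, 0.001, 0.0]
force: [1.1, 0.2, -1.7]
gripper_width: 0.0333
```

Run:
```python
from h import *
s=st(); R=Ro.from_quat(s["orientation"]).as_matrix(); print(R.round(3).tolist())
print("tool mm",R.T@(np.r_[.5478,.150,.035]-s["eef_pos"])*1000, "turn",96.7-np.degrees(np.arctan2(R[1,0],R[0,0])))
```

```text
{'time_s': 12.225, 'eef_pos': [0.549, 0.1505, 0.0542], 'orientation': [0.6648, 0.747, 0.0007, 0.0005], 'force': [1.1193, 0.1513, -1.7399], 'gripper_width': 0.0333, 'q': [-0.2904, 0.6621, -0.0747, 1.8624, 0.0796, 0.6182, -0.2979]}
[[-0.116, 0.993, 0.002], [0.993, 0.116, 0.0], [0.0, 0.002, -1.0]]
tool mm [-0.35143683 -1.23510587 19.21805216] turn 0.03611015497187964
```

>>> {"fn": "servo_tool", "kwargs": {
  "targets": [
    {"jaw": 0.9,"translation": [0,-1.2,0],"turn": [0,0,0]},
    {"jaw": 0.9,"translation": [0,-1.2,6],"turn": [0,0,0]},
    {"jaw": 0.9,"translation": [0,-1.2,12],"turn": [0,0,0]},
    {"jaw": 0.9,"translation": [0,-1.2,17],"turn": [0,0,0]},
    {"jaw": 0.9,"translation": [0,-1.2,20],"turn": [0,0,0]},
    {"jaw": 0.9,"translation": [0,-1.2,20],"turn": [0,0,0]}
  ]
}}

```text
time_s: 12.98
eef_pos: [0.5466, 0.1505, 0.0349]
orientation: [0.665, 0.747, -0.0, -0.0]
force: [-7.7, -1.9, 20.3]
gripper_width: 0.034
```

The offcut reached the floor at TCP z 0.0349, where expected (on the lips it would have read 0.045). Releasing and lifting.

>>> {"fn": "servo_tool", "kwargs": {
  "targets": [
    {"jaw": 0.4,"translation": [0,0,-2],"turn": [0,0,0]},
    {"jaw": 0.4,"translation": [0,0,-2],"turn": [0,0,0]},
    {"jaw": 0.4,"translation": [0,0,-2],"turn": [0,0,0]},
    {"jaw": 0.4,"translation": [0,0,-30],"turn": [0,0,0]},
    {"jaw": 0.4,"translation": [0,0,-80],"turn": [0,0,0]},
    {"jaw": 0.4,"translation": [0,0,-120],"turn": [0,0,0]},
    {"jaw": 0.4,"translation": [0,0,-120],"turn": [0,0,0]},
    {"jaw": 0.4,"translation": [0,0,-120],"turn": [0,0,0]}
  ]
}}

```text
time_s: 13.98
eef_pos: [0.5463, 0.1503, 0.1524]
orientation: [0.665, 0.747, -0.001, -0.0]
force: [-0.3, -0.9, -0.9]
gripper_width: 0.0528
```

Run:
```python
from h import *
import pickle
s=st(); R=Ro.from_quat(s["orientation"]).as_matrix(); print(R.round(3).tolist())
im=grab("wrist"); pickle.dump(im,open("i4.pkl","wb")); save(im,"w7.png")
```

```text
{'time_s': 13.975, 'eef_pos': [0.5463, 0.1503, 0.1524], 'orientation': [0.6645, 0.7473, -0.0005, -0.0002], 'force': [-0.2988, -0.9311, -0.9134], 'gripper_width': 0.0528, 'q': [-0.2809, 0.507, -0.0881, 1.8286, 0.0591, 0.8096, -0.2817]}
[[-0.117, 0.993, -0.001], [0.993, 0.117, -0.0], [-0.0, -0.001, -1.0]]
```

View pics/w7.png

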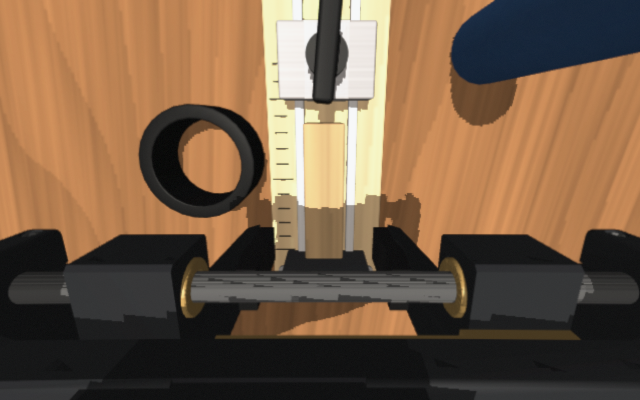

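The offcut lies between the lips, top face from (305,123) to (345,258), flat and in line. The stop's front edge is at row 99 and the bar runs from (328,0) to (324,100).

Run:
```python
from h import *
import pickle
im=pickle.load(open("i4.pkl","rb"))
o=np.array([.5560,.0825]); a=np.radians(6.7); J=np.array([[np.cos(a),np.sin(a)],[-np.sin(a),np.cos(a)]])
def rep(n,px,z):
    P=onz(im,px,z); print(n,P[:,:2].round(4).tolist(),"jig",((P[:,:2]-o)@J.T).round(4).tolist())
rep("piece far",[(305,123),(345,123)],.058); rep("piece near",[(305,255),(344,255)],.058)
rep("stop front",[(279,99),(375,99)],.056)
g=cv2.cvtColor(im["color"],cv2.COLOR_RGB2GRAY)
for r in(5,15,85,92):
    x=np.where(g[r,305:350]<75)[0]+305; print(r,x.min(),x.max()); rep("bar",[((x.min()+x.max())/2,r)],.106)
```

```text
piece far [[0.5236, 0.2092], [0.5557, 0.213]] jig [[-0.0174, 0.1297], [0.0149, 0.1297]]
piece near [[0.5354, 0.0931], [0.5707, 0.0973]] jig [[-0.0192, 0.0129], [0.0163, 0.0129]]
stop front [[0.5011, 0.2252], [0.577, 0.2341]] jig [[-0.0379, 0.1481], [0.0385, 0.1482]]
5 320 341
bar [[0.5346, 0.2788]] jig [[0.0017, 0.1975]]
15 319 340
bar [[0.5347, 0.2736]] jig [[0.0011, 0.1923]]
85 314 334
bar [[0.536, 0.2349]] jig [[-0.0021, 0.1537]]
92 313 333
bar [[0.5358, 0.2307]] jig [[-0.0027, 0.1496]]
```

>>> {"fn": "servo_tool", "kwargs": {
  "targets": [
    {"jaw": 0.4,"translation": [55,1,0],"turn": [0,0,2]},
    {"jaw": 0.4,"translation": [108.7,2,0],"turn": [0,0,4.8]},
    {"jaw": 0.4,"translation": [108.7,2,0],"turn": [0,0,4.8]},
    {"jaw": 0.4,"translation": [108.7,2,35],"turn": [0,0,4.8]},
    {"jaw": 0.4,"translation": [108.7,2,69],"turn": [0,0,4.8]},
    {"jaw": 0.4,"translation": [108.7,2,69],"turn": [0,0,4.8]}
  ]
}}

```text
time_s: 14.78
eef_pos: [0.5337, 0.2563, 0.0809]
orientation: [0.695, 0.719, -0.004, -0.001]
force: [-0.2, -0.1, 0.2]
gripper_width: 0.0531
```

>>> {"fn": "servo_tool", "kwargs": {
  "targets": [
    {"jaw": 1,"translation": [0,0,0],"turn": [0,0,0]},
    {"jaw": 1,"translation": [0,0,0],"turn": [0,0,0]},
    {"jaw": 1,"translation": [0,0,0],"turn": [0,0,0]},
    {"jaw": 1,"translation": [0,0,0],"turn": [0,0,0]},
    {"jaw": 1,"translation": [0,0,0],"turn": [0,0,0]},
    {"jaw": 1,"translation": [0,0,0],"turn": [0,0,0]}
  ]
}}

```text
time_s: 15.52
eef_pos: [0.5359, 0.2589, 0.0847]
orientation: [0.695, 0.719, -0.0, -0.0]
force: [-4.0, -0.5, 5.6]
gripper_width: 0.0139
```

Run:
```python
from h import *
s=st(); R=Ro.from_quat(s["orientation"]).as_matrix(); print(R.round(3).tolist())
```

```text
{'time_s': 15.525, 'eef_pos': [0.5359, 0.2589, 0.0847], 'orientation': [0.6953, 0.7187, -0.0, -0.0001], 'force': [-3.9883, -0.5214, 5.6299], 'gripper_width': 0.0139, 'q': [-0.472, 0.6465, -0.0728, 1.7846, 0.0667, 0.7131, -0.5476]}
[[-0.033, 0.999, -0.0], [0.999, 0.033, 0.0], [0.0, -0.0, -1.0]]
```

>>> {"fn": "servo_tool", "kwargs": {
  "targets": [
    {"jaw": 1,"translation": [-5,0.4,0],"turn": [0,0,0]},
    {"jaw": 1,"translation": [-10,0.8,0],"turn": [0,0,0]},
    {"jaw": 1,"translation": [-15,1.3,0],"turn": [0,0,0]},
    {"jaw": 1,"translation": [-20,1.7,0],"turn": [0,0,0]},
    {"jaw": 1,"translation": [-24,2.0,0],"turn": [0,0,0]},
    {"jaw": 1,"translation": [-24,2.0,0],"turn": [0,0,0]},
    {"jaw": 1,"translation": [-24,2.0,0],"turn": [0,0,0]}
  ]
}}

```text
time_s: 16.4
eef_pos: [0.5387, 0.2355, 0.0847]
orientation: [0.695, 0.719, 0.0, -0.0]
force: [-3.0, 2.0, 6.8]
gripper_width: 0.0136
```

>>> {"fn": "servo_tool", "kwargs": {
  "targets": [
    {"jaw": 1,"translation": [-1,0.1,0],"turn": [0,0,0]},
    {"jaw": 1,"translation": [-2,0.2,0],"turn": [0,0,0]},
    {"jaw": 1,"translation": [-2,0.2,0],"turn": [0,0,0]}
  ]
}}

```text
time_s: 16.77
eef_pos: [0.5388, 0.2342, 0.0847]
orientation: [0.695, 0.719, 0.001, -0.001]
force: [-3.6, 3.1, 6.4]
gripper_width: 0.0139
```

>>> {"fn": "servo_tool", "kwargs": {
  "targets": [
    {"jaw": 1,"translation": [-1,0.1,0],"turn": [0,0,0]},
    {"jaw": 1,"translation": [-2,0.2,0],"turn": [0,0,0]},
    {"jaw": 1,"translation": [-2,0.2,0],"turn": [0,0,0]}
  ]
}}

```text
time_s: 17.15
eef_pos: [0.5391, 0.2323, 0.0847]
orientation: [0.695, 0.719, 0.001, -0.001]
force: [-3.0, 3.4, 6.2]
gripper_width: 0.0136
```

>>> {"fn": "servo_tool", "kwargs": {
  "targets": [
    {"jaw": 1,"translation": [-1,0.1,0],"turn": [0,0,0]},
    {"jaw": 1,"translation": [-2,0.2,0],"turn": [0,0,0]},
    {"jaw": 1,"translation": [-2,0.2,0],"turn": [0,0,0]}
  ]
}}

```text
time_s: 17.52
eef_pos: [0.5392, 0.2311, 0.0847]
orientation: [0.695, 0.719, 0.001, -0.001]
force: [-3.7, 3.8, 4.3]
gripper_width: 0.0139
```

>>> {"fn": "servo_tool", "kwargs": {
  "targets": [
    {"jaw": 1,"translation": [-1,0.1,0],"turn": [0,0,0]},
    {"jaw": 1,"translation": [-2,0.2,0],"turn": [0,0,0]},
    {"jaw": 1,"translation": [-2,0.2,0],"turn": [0,0,0]}
  ]
}}

```text
time_s: 17.9
eef_pos: [0.5392, 0.231, 0.0848]
orientation: [0.694, 0.72, 0.002, -0.002]
force: [-3.5, 9.2, 3.9]
gripper_width: 0.0136
```

The force jumped to 9 N with the stop halted, which puts the gap at about 120 mm. The offcut is seated, so I'll turn the knob clockwise to tight.

>>> {"fn": "servo_tool", "kwargs": {
  "targets": [
    {"jaw": 1,"translation": [0,0,0],"turn": [0,0,9]},
    {"jaw": 1,"translation": [0,0,0],"turn": [0,0,18]},
    {"jaw": 1,"translation": [0,0,0],"turn": [0,0,27]},
    {"jaw": 1,"translation": [0,0,0],"turn": [0,0,36]},
    {"jaw": 1,"translation": [0,0,0],"turn": [0,0,45]},
    {"jaw": 1,"translation": [0,0,0],"turn": [0,0,54]},
    {"jaw": 1,"translation": [0,0,0],"turn": [0,0,63]},
    {"jaw": 1,"translation": [0,0,0],"turn": [0,0,71]},
    {"jaw": 1,"translation": [0,0,0],"turn": [0,0,78]},
    {"jaw": 1,"translation": [0,0,0],"turn": [0,0,78]}
  ]
}}

```text
time_s: 19.15
eef_pos: [0.5402, 0.2302, 0.0848]
orientation: [0.993, 0.122, 0.001, -0.002]
force: [-1.1, 7.2, 4.0]
gripper_width: 0.0137
```

```bash
cat > y.py <<'E'
from h import *
s=st(); R=Ro.from_quat(s["orientation"]).as_matrix(); print("knob est rad", np.radians(np.degrees(np.arctan2(R[1,0],R[0,0]))-6.7), "torque",np.round(s["ft_torque"],2))
E
python3 y.py
```

```text
{'time_s': 19.15, 'eef_pos': [0.5402, 0.2302, 0.0848], 'orientation': [0.9926, 0.1218, 0.001, -0.0017], 'force': [-1.1356, 7.1869, 3.9805], 'gripper_width': 0.0137, 'q': [-0.6807, 0.6495, 0.2757, 1.825, -0.2626, 0.6995, -1.5835]}
knob est rad 0.12718017215848895 torque [ 1.5   0.35 -0.03]
```

>>> {"fn": "servo_tool", "kwargs": {
  "targets": [
    {"jaw": 1,"translation": [0,0,0],"turn": [0,0,3]},
    {"jaw": 1,"translation": [0,0,0],"turn": [0,0,6]},
    {"jaw": 1,"translation": [0,0,0],"turn": [0,0,9]},
    {"jaw": 1,"translation": [0,0,0],"turn": [0,0,9]},
    {"jaw": 1,"translation": [0,0,0],"turn": [0,0,9]}
  ]
}}

```text
time_s: 19.77
eef_pos: [0.5403, 0.23, 0.0849]
orientation: [0.999, 0.045, 0.001, -0.002]
force: [-0.8, 6.9, 3.7]
gripper_width: 0.0141
```

```bash
python3 y.py
```

```text
{'time_s': 19.775, 'eef_pos': [0.5403, 0.23, 0.0849], 'orientation': [0.999, 0.0448, 0.0009, -0.0017], 'force': [-0.834, 6.8631, 3.6921], 'gripper_width': 0.0141, 'q': [-0.7093, 0.6548, 0.3156, 1.8267, -0.3003, 0.7038, -1.7059]}
knob est rad -0.027347601234324916 torque [1.37 0.39 0.53]
```

>>> {"fn": "servo_tool", "kwargs": {
  "targets": [
    {"jaw": 0.4,"translation": [0,0,0],"turn": [0,0,0]},
    {"jaw": 0.4,"translation": [0,0,0],"turn": [0,0,0]},
    {"jaw": 0.4,"translation": [0,0,0],"turn": [0,0,0]},
    {"jaw": 0.4,"translation": [0,0,-30],"turn": [0,0,0]},
    {"jaw": 0.4,"translation": [0,0,-80],"turn": [0,0,0]},
    {"jaw": 0.4,"translation": [-30,20,-130],"turn": [0,0,0]},
    {"jaw": 0.4,"translation": [-60,50,-150],"turn": [0,0,0]},
    {"jaw": 0.4,"translation": [-60,60,-150],"turn": [0,0,0]},
    {"jaw": 0.4,"translation": [-60,60,-150],"turn": [0,0,0]},
    {"jaw": 0.4,"translation": [-60,60,-150],"turn": [0,0,0]}
  ]
}}

```text
time_s: 21.02
eef_pos: [0.4855, 0.1627, 0.2334]
orientation: [0.999, 0.043, -0.0, 0.0]
force: [0.6, -0.9, -0.3]
gripper_width: 0.0529
```

Run:
```python
from h import *
import pickle
st(); im=grab("wrist"); pickle.dump(im,open("i5.pkl","wb")); save(im,"w8.png")
sc=grab("scene"); pickle.dump(sc,open("i6.pkl","wb"))
a=im["color"][:240,60:560]; b=cv2.resize(sc["color"][130:330,180:530],(500,286))
cv2.imwrite("pics/w9.png",cv2.cvtColor(cv2.resize(np.vstack([a,b]),None,fx=1.1,fy=1.1),cv2.COLOR_RGB2BGR))
```

```text
{'time_s': 21.025, 'eef_pos': [0.4855, 0.1627, 0.2334], 'orientation': [0.9991, 0.0431, -0.0004, 0.0003], 'force': [0.5705, -0.869, -0.3091], 'gripper_width': 0.0529, 'q': [-0.7593, 0.3242, 0.4266, 1.9245, -0.1651, 0.9277, -1.7373]}
```

View pics/w9.png

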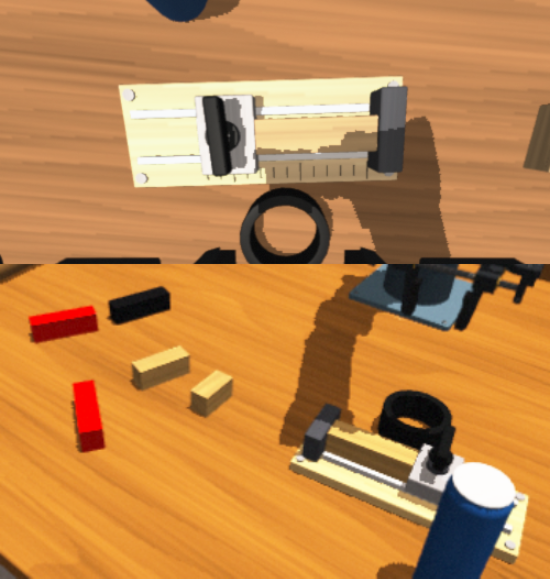

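The offcut sits snugly between the end block (crop x≈372) and the stop (x≈255), and the bar is parallel to the stop's edges. The other offcuts, can and roll look unmoved. One numeric check, then I'll hand in.

Run:
```python
from h import *
import pickle
im=pickle.load(open("i5.pkl","rb"))
f=lambda p:(p[0]/1.1+60,p[1]/1.1)
o=np.array([.5560,.0825]); a=np.radians(6.7); J=np.array([[np.cos(a),np.sin(a)],[-np.sin(a),np.cos(a)]])
jig=lambda px,z:((onz(im,[f(p) for p in px],z)[:,:2]-o)@J.T).round(4)
print("stop front",jig([(253,97),(257,170)],.056).tolist()); print("eb top front",jig([(373,88),(371,170)],.063).tolist()); print("piece edges mid",jig([(310,115),(310,152)],.058).tolist())
g=cv2.cvtColor(im["color"],cv2.COLOR_RGB2GRAY); P=[]
for r in range(93,152,4):
    x=np.where(g[r,238:272]<60)[0]+238
    if len(x)>4: P.append((x.min(),r))
Q=(onz(im,P,.106)[:,:2]-o)@J.T; print("knob rad (bar edge vs jig x)",np.polyfit(Q[:,0],Q[:,1],1)[0])
s0=pickle.load(open("i0.pkl","rb"))["scene"]; s1=pickle.load(open("i6.pkl","rb"))
for n,im2 in(("before",s0),("after",s1)):
    hsv=cv2.cvtColor(im2["color"],cv2.COLOR_RGB2HSV); m=cv2.inRange(hsv,(95,120,40),(125,255,255)); m[:250]=0; print(n,"can px",cv2.boundingRect(m))
    m=cv2.inRange(hsv,(20,80,200),(30,160,255)); m[:175]=0;m[225:]=0;m[:,:260]=0;m[:,305:]=0; print("middle",rect(im2,m,.04))
job.hand_in()
```

```text
stop front [[0.0343, 0.1198], [-0.0352, 0.1199]]
eb top front [[0.0381, 0.0073], [-0.0378, 0.0063]]
piece edges mid [[0.0162, 0.0657], [-0.0188, 0.0662]]
knob rad (bar edge vs jig x) 0.04796316594890335
before can px (442, 267, 65, 89)
middle [ 566.8 -232.    91.1   32.8  -19.8]
after can px (442, 265, 65, 91)
middle [ 566.7 -232.    90.9   32.5  -19.8]
the job is handed in; nothing more can be done
```

The job is handed in; it took about 21 s of robot time. I slackened the knob to about 1.49 rad before moving the stop. I then slid the stop back, laid the 120 mm offcut flat in the channel, pushed the stop up until the force rose to 9 N, and tightened the knob to its end stop.

Last checks before handing in:
- **Stop gap:** about 119.8 mm in the image, and 120.3 mm from the arm's travel.
- **Offcut:** about 1.3 mm off the channel's centre line and flat. The stop had halted firmly against it.
- **Knob:** about 0.05 rad by image, and about −0.03 rad by tool angle at a torque of 0.5 N m. Both mean tight.
- **Other objects:** the middle offcut moved about 0.1 mm. The can's outline matches apart from a 2-pixel change in its top edge. The short offcut and roll look unmoved, but I did not measure them.

**Mishap and mismatch:**
- My first grip on the knob caught the hub below the bar (28 mm opening instead of 14), so I raised the gripper 9 mm and gripped again before turning.
- My last image reading of the end block's front edge came out 6–7 mm off its known position. I took that edge by eye, probably on the shaded face, and did not resolve it; the other gap checks agree with each other.

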